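# Mount an arbor in a watchmaker's bench lathe

### The arm

A 6-joint arm with a two-finger parallel gripper is mounted at the origin on the work surface. World frame = base frame: x ahead of the robot, y to its left, z up, the work surface at z = 0. Lengths are in m, angles in rad, forces in N, time in s.
With the tool pointing down it reaches from about 0.35 to 0.975 m from the base axis. Payload 4.9 kg.
Tool frame: the origin (TCP) lies at the very end of the fingers, on their centre line; the grasp point (between the pads) lies 19 mm behind it; z points along the fingers, y is the line along which they close (so a half turn about z gives the same grasp; the last joint's range is limited). The gripper opens to 85 mm and grips with 20 to 120 N. Pads are 22 mm wide; open, the fingers measure 114 mm over their backs; the gripper's body (76 mm by 85 mm) begins 54 mm behind the grasp point. The pads swing forward as they close: fully open they stand 13 mm farther back than shut.
Start: joints at [-1.305, 0.053, 1.613, -0, 1.476, -0.119], TCP at [0.235, -0.579, 0.231] pointing down, gripper open.
Joint ranges: [-3.01, 3.01], [-1.01, 2.22], [0.06, 2.58], [-1.02, 4.17], [0.09, 2.62], [-3.14, 3.14]. Speed limits (rad/s): [2.57, 2.57, 3.14, 3.14, 3.14, 3.14].

### API

Orientations are given as a rotation vector (axis times angle).
In Python, from station import * gives the robot as it stands.
- The arm moves only by the shell command python3 -m crank 'ROWS' [OPENING] [FORCE]. ROWS is JSON, a list of rows, each an object with "offset": the shift along the tool's x, y, z in m, a list of three; "twist": the turn, a rotation vector about the tool's x, y, z in degrees, a list of three. In form: [{"offset": [x, y, z], "twist": [rx, ry, rz]}, ...]. A call has 1 to 20 rows; each row is the pose to reach, as a shift and turn from the pose commanded when the call began, along the tool's axes at that moment; what a row does not reach only later rows make up. A row lasts 1/8 s, in which the tool goes at most 62.5 mm and 10.7 degrees, less where a joint would pass 70% of its speed; a pose out of reach is approached as far as the arm can. A call with a gripper value outside its range is refused whole. OPENING is the opening, from 0 (shut) to 1 (fully open), set as the call begins (- or left out, the last holds). The fingers move at their own pace and stop on an object; FORCE is the grip in N (left out, the last holds). Time passes only in rows, so rows that repeat a pose let the fingers close. It gives the time, the measured TCP pose, the force, the opening and the grip force at its end, in the units of the state.
- get_obs(): the state, without advancing time (a new reading comes with each control period).
- get_image(name): name is "side" or "top" or "wrist"; returns the picture (400x640x3 uint8, red, green, blue); there is no depth.
- get_calibration(name): a dict with "intrinsics" (3x3 intrinsics, pixels), "world_from_camera" (4x4, takes a point from camera to world coordinates); the wrist camera has in their place "tool_from_camera" (4x4, takes a point from camera to tool coordinates, whose origin is the TCP and whose axes are the flange's). Camera axes: x right, y up, looking along -z (the intrinsics and any distortion apply to the point x, -y, -z); pixel columns grow to the right and rows downward; lengths in m; the calibration is good to about 2 mm. A picture is of the moment at which its call begins: read the wrist's pose just before it. get_calibration takes no time and is no camera call.
- finish_job(): hands the job in; it is judged then, once.
Trained networks look in the newest picture that a camera, given by its name, has taken for a name from the list of things; names that differ only in an ending like _2 or _b are one class to them, and where a whole thing is asked for, a point or a joint stands for the part that bears it (a point fixed in the world has none). Each returns a list of dicts, best first, with "confidence" (0 to 1); they miss things now and then, are a little off and sometimes report something else, mostly with a low value. They report only what shows in the picture. A call takes as long as a camera call. They do not tell look-alikes from the thing itself.
- cut_out(query, camera): "region" (400x640 bool, what is visible of it) and "rect" ([centre column, centre row, width, height] in pixels, round what is visible of it).
The state is a dict: "t": time; "q": joint angles; "dq": joint speeds; "effort": joint torques, N m; "tool_pos": TCP position; "tool_rot": TCP orientation; "contact_force": force on the tool from outside, world axes, zero at the start; "wrist_torque": the same for the moment, N m; "opening": finger opening in m; "grip_force": force on a finger pad.
Only numpy, scipy, OpenCV 4.12 (cv2) and the standard library are available. Lean on these libraries where they do the work, as an engineer would, in place of code of your own. Each camera call takes 0.05 s, during which the arm holds its last target. There are 200 camera calls.

### The job

Slide the lathe's tailstock all the way back (its lock may be on or off, which shows only when you try to slide it; a quarter turn of the round knob on top frees it if it holds), then take the steel arbor from the wooden cradle and press it down into the sprung clamp in the middle of the lathe, letting go of it only once the jaws have snapped over it. Then slide the tailstock up again until the arbor is held snugly, end to end, between the headstock nose and the tailstock nose, and let go, leaving the loose things on the bench where they are.

Things in the scene. Friction and masses are not known exactly. Their poses are not given: they have to be found in the camera images.
- lathe: bench lathe, fixed to the bench; origin on the bench under the clamp's middle, y along the bed towards the headstock, x across. Steel bed 370 mm long, 50 wide, top 35 mm above the bench; brass headstock block at its +y end (60 mm long, 52 wide, 110 high; the round barrel 116), tailstock at the other
- rest (a point): centre of the lathe's sprung clamp, 80 mm above the bench: the arbor's middle belongs here. Axes as lathe. Two brass V supports, 14 mm wide, stand 40 mm either side of this point along y, each between two upright steel jaws with round lips (jaws reach 14 mm out in x and 9 mm above this point). Between the supports 66 mm along y are free for fingers, down to 47 mm above the bench
- jaw_near (a joint): sideways travel of the sprung jaw pair on the clamp's -x side, m: 0 empty (the lips then leave a 10.4 mm gap), about 0.003 most as the arbor passes, about 0.001 closed over it. A level arbor pressed straight down with 10 to 20 N spreads the lips, then they snap over it as it reaches the bottom of the Vs, its axis at the height of rest. It can still be slid lengthwise with a few N
- jaw_far (a joint): the same for the jaw pair on the clamp's +x side
- head_nose (a point): centre of the flat end of the headstock's steel nose (18 mm across), 77 mm along +y from rest, at the same height; the arbor's one end rests against it when mounted
- tail_nose (a point): centre of the flat end of the tailstock's steel nose (12 mm across, sticks out 23 mm); 52 mm along -y from rest at the start, too far in for the arbor to fit; travels with the tailstock
- tailstock (a joint): travel of the brass tailstock away from the headstock along the bed, m: 0 forward (its start) to 0.07 fully back. Free, it slides with about 2 N and stays where left; locked, it gives under 8 mm, then stands firm. With the arbor pushed home against the headstock nose, its nose meets the arbor at 0.021. Body 50 mm wide, 60 long, top 96 mm above the bench
- knob_grip (a point): centre of the round brass lock knob on the tailstock, 130 mm above the bench, travelling with it (axes of lathe). 44 mm across, 116 to 144 mm above the bench. Turns about the vertical either way, no end stops, 0.2 N m; looks alike at every angle. From locked, 80 to 90 degrees either way frees; from free, that may lock. It also serves as a grip for sliding the tailstock
- arbor_center (a point): centre of the loose steel arbor: a straight level bar 150 mm long along this point's y axis, 16 mm across over the middle 130 mm, a pivot 10 mm long and 10 mm across at each end, ends alike, 0.22 kg. At the start it lies in the cradle, its axis 55 mm above the bench
- cradle: dark wooden cradle fixed to the bench, origin at its underside's centre, y along the arbor. Foot 60 x 130 mm, 12 mm high; two V supports 30 mm wide in x and 14 mm in y, 50 mm either side of the middle, so fingers fit beside and below the bar's middle
- loupe: bystander: black watchmaker's eyeglass, 52 mm across, 62 mm high, standing; origin at its underside
- oil_jar: bystander: small amber jar with black lid, 44 mm across, 60 mm high; origin at its underside
- screwdriver: bystander: black-handled screwdriver 150 mm long lying on the bench; origin at its underside
Not all that is in view belongs to the job. Of the things that look like the part that bears arbor_center, the largest one is meant.

How it is judged:
By the outcome, as a careful person would: the job done as asked, in the order asked, and still so for the second after the job is handed in, with the robot touching nothing.
It also fails if it takes over 58 s, if anything falls off the work surface, if the arm or the gripper's body presses on something with over 40 N, if the wrist force passes 120 N, or if a joint passes its speed limit or range.

## Working session

There is one attempt and no reset: what is moved stays moved. The work goes in short steps, Python scripts to look and compute and a shell command to move; the robot and the scene stay as the last step left them, time stands still between calls to the robot, and variables do not carry over. Pictures are saved under pics/ and viewed, at most 10 in all, crops included, and the job is handed in when it is done.

```bash
mkdir -p pics
cat > h.py <<'E'
from station import *
import numpy as np, cv2
from scipy.spatial.transform import Rotation as R
def cal(n):
    c=get_calibration(n); K=np.array(c['intrinsics'])
    if 'world_from_camera' in c: return K,np.array(c['world_from_camera']),c
    o=get_obs(); T=np.eye(4); T[:3,:3]=R.from_rotvec(o['tool_rot']).as_matrix(); T[:3,3]=o['tool_pos']
    return K,T@np.array(c['tool_from_camera']),c
def pix2(n,u,v,z,KT=None):
    K,T,c=KT or cal(n); d=np.array(c.get('distortion',np.zeros(5)),float)
    p=cv2.undistortPoints(np.array([[[u,v]]],float),K,d)[0,0]
    r=T[:3,:3]@np.array([p[0],-p[1],-1]); o=T[:3,3]
    return o+r*(z-o[2])/r[2]
def proj(n,P,KT=None):
    K,T,c=KT or cal(n); q=np.linalg.inv(T)@np.append(P,1); 
    return cv2.projectPoints(np.array([[q[0],-q[1],-q[2]]]),np.zeros(3),np.zeros(3),K,np.array(c.get('distortion',np.zeros(5)),float))[0][0,0]
E
python3 - <<'E'
from h import *
print(get_obs()); 
for n in ['top','side','wrist']:
    im=get_image(n); cv2.imwrite(f'pics/{n}0.png',im[...,::-1]); print(n,get_calibration(n))
    for q in ['lathe','arbor_center','cradle','tailstock','knob_grip','head_nose','loupe','oil_jar','screwdriver']:
        print(q,[(round(d['confidence'],2),np.round(d['rect']).tolist()) for d in cut_out(q,n)[:4]])
E
```

```text
{'t': 0.0, 'q': array([-1.30502281e+00,  5.33851635e-02,  1.61431142e+00, -2.74541772e-05,
        1.47598498e+00, -1.18979505e-01]), 'dq': array([-0.00162915,  0.00089726,  0.00024761, -0.00129513, -0.00115086,
       -0.00150956]), 'effort': array([ 6.87540833e-04, -3.93678689e+01, -3.70177138e+01, -9.96902827e-05,
        7.09900531e-03, -1.05230879e-05]), 'tool_pos': array([ 0.23442053, -0.5786951 ,  0.23003506]), 'tool_rot': array([-3.08159487e+00, -6.00253830e-01,  2.83241161e-04]), 'contact_force': array([-0.19491574,  0.15453291,  0.39409083]), 'wrist_torque': array([ 0.01609733,  0.01281386, -0.00676961]), 'grip_force': 0.0, 'opening': 0.08555079812571628}
top {'intrinsics': array([[369.93605278,   0.        , 313.10865369],
       [  0.        , 369.93605278, 203.79731748],
       [  0.        ,   0.        ,   1.        ]]), 'world_from_camera': array([[-0.00357394,  0.98457286, -0.17493858,  0.37073793],
       [-0.99988812, -0.00605941, -0.01367562, -0.03133138],
       [-0.01452467,  0.17487013,  0.98448437,  0.86175203],
       [ 0.        ,  0.        ,  0.        ,  
[... 1525 characters left out ...]
0, 36.0, 15.0]), (0.46, [252.0, 226.0, 72.0, 112.0])]
wrist {'intrinsics': array([[332.50028934,   0.        , 317.22216023],
       [  0.        , 332.50028934, 196.19624351],
       [  0.        ,   0.        ,   1.        ]]), 'tool_from_camera': array([[-1.63241254e-04,  9.47078641e-01,  3.21001590e-01,
         8.32459947e-02],
       [ 9.99999806e-01, -3.81074186e-05,  6.20968712e-04,
        -1.32937039e-03],
       [ 6.00338746e-04,  3.21001630e-01, -9.47078452e-01,
        -1.42470024e-01],
       [ 0.00000000e+00,  0.00000000e+00,  0.00000000e+00,
         1.00000000e+00]])}
lathe []
arbor_center []
cradle []
tailstock []
knob_grip []
head_nose []
loupe []
oil_jar []
screwdriver []
```

Run:
```python
import cv2
im=cv2.imread('pics/top0.png')[100:330,140:500]; cv2.imwrite('pics/topc.png',cv2.resize(im,None,fx=2.2,fy=2.2,interpolation=2))
```

```text
(no output)
```

View pics/topc.png

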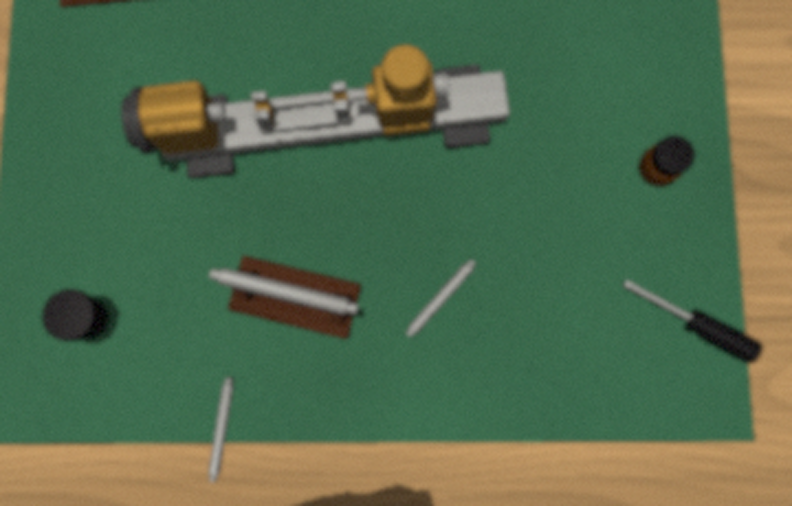

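The picture shows the lathe across the top, with the headstock at left (crop ~170,115) and the knob at (404,67). Three bars could be the arbor: the one in the dark cradle at full pixel (269,232), one on the bench at (340,235), and one on the bench at (241,294). The cradle bar is the longest and thickest and lies in the wooden cradle, so I choose that one.

Run:
```python
from h import *
KT=cal('top'); get_image('top')
f=lambda cx,cy,z:np.round(pix2('top',140+cx/2.2,100+cy/2.2,z,KT),4)
print('knob',f(404,67,.144))
a,b=f(262,105,.085),f(340,97,.085); print('supports',a,b,np.linalg.norm(a-b),(a+b)/2, 'dir',np.degrees(np.arctan2(*(a-b)[:2])))
for d in cut_out('arbor_center','top'):
    ys,xs=np.nonzero(d['region']); P=np.array([pix2('top',x,y,.06 if d['rect'][1]<234 else .008,KT)[:2] for x,y in zip(xs,ys)])
    m=P.mean(0);w,v=np.linalg.eigh(np.cov((P-m).T)); s=(P-m)@v; print(d['confidence'],m,(P.max(0)+P.min(0))/2,v[:,1],np.ptp(s,axis=0))
print('tips',f(212,274,.055),f(360,311,.055))
print('bed end',f(507,120,.035),f(504,72,.035),'head',f(150,150,.035))
o=get_obs();print(R.from_rotvec(o['tool_rot']).as_matrix().round(3))
print('shorts',f(229,380,.005),f(213,478,.005),f(472,263,.005),f(408,332,.005))
```

```text
knob [ 0.6502 -0.0434  0.144 ]
supports [0.6346 0.0977 0.085 ] [0.6423 0.0198 0.085 ] 0.07827962697918277 [0.63845 0.05875 0.085  ] dir -5.645045687308264
0.94 [0.45312366 0.07918631] [0.45268861 0.07748173] [0.24252715 0.97014462] [0.01805153 0.14306151]
0.71 [ 0.44545255 -0.07833561] [ 0.44687326 -0.07798325] [-0.73166287  0.68166667] [0.01133926 0.09199762]
0.6 [0.31307602 0.14528629] [0.31536827 0.14579481] [-0.99179683  0.12782425] [0.01290189 0.1015792 ]
0.49 [0.62769223 0.05708776] [0.63149277 0.06108687] [-0.08706947  0.99620224] [0.02514616 0.09522019]
tips [0.4688 0.1489 0.055 ] [0.4312 0.0008 0.055 ]
bed end [ 0.6329 -0.1533  0.035 ] [ 0.6861 -0.1517  0.035 ] head [0.603  0.2232 0.035 ]
[[ 0.927  0.375 -0.   ]
 [ 0.375 -0.927  0.   ]
 [ 0.    -0.    -1.   ]]
shorts [0.3641 0.1387 0.005 ] [0.2662 0.1522 0.005 ] [ 0.4851 -0.1159  0.005 ] [ 0.4128 -0.0474  0.005 ]
```

```bash
python3 -m crank '[{"offset":[0.594,-0.373,-0.05],"twist":[0,0,-74]},{"offset":[0.594,-0.373,-0.05],"twist":[0,0,-74]},{"offset":[0.594,-0.373,-0.05],"twist":[0,0,-74]},{"offset":[0.594,-0.373,-0.05],"twist":[0,0,-74]},{"offset":[0.594,-0.373,-0.05],"twist":[0,0,-74]},{"offset":[0.594,-0.373,-0.05],"twist":[0,0,-74]},{"offset":[0.594,-0.373,-0.05],"twist":[0,0,-74]},{"offset":[0.594,-0.373,-0.05],"twist":[0,0,-74]},{"offset":[0.594,-0.373,-0.05],"twist":[0,0,-74]},{"offset":[0.594,-0.373,-0.05],"twist":[0,0,-74]},{"offset":[0.594,-0.373,-0.05],"twist":[0,0,-74]},{"offset":[0.594,-0.373,-0.05],"twist":[0,0,-74]},{"offset":[0.594,-0.373,-0.05],"twist":[0,0,-74]},{"offset":[0.594,-0.373,-0.05],"twist":[0,0,-74]},{"offset":[0.594,-0.373,-0.05],"twist":[0,0,-74]}]' 1
python3 - <<'E'
from h import *
o=get_obs();print(o['t'],o['tool_pos'],o['contact_force'])
KT=cal('wrist'); im=get_image('wrist'); cv2.imwrite('pics/w1.png',im[...,::-1])
np.save('w1T.npy',KT[1])
for q in ['knob_grip','tailstock','arbor_center']:
  for d in cut_out(q,'wrist')[:3]: print(q,d['confidence'],d['rect'], pix2('wrist',*d['rect'][:2],.13,KT))
E
```

```text
t: 3.48
tool_pos: [0.6445, -0.0121, 0.2813]
tool_rot: [2.104, 2.333, -0.0]
contact_force: [0.9, 0.1, -0.1]
opening: 0.0855
grip_force: 0.0
3.475 [ 0.64453239 -0.01205443  0.28134354] [ 0.91112722  0.14939838 -0.12810585]
knob_grip 0.9 [319.0, 193.5, 48.7, 90.8] [ 0.64760375 -0.02451653  0.13      ]
tailstock 0.72 [320.2, 192.7, 50.0, 89.2] [ 0.64863142 -0.02362268  0.13      ]
arbor_center 0.58 [140.2, 64.3, 36.1, 128.7] [0.48965485 0.07159636 0.13      ]
```

View pics/w1.png

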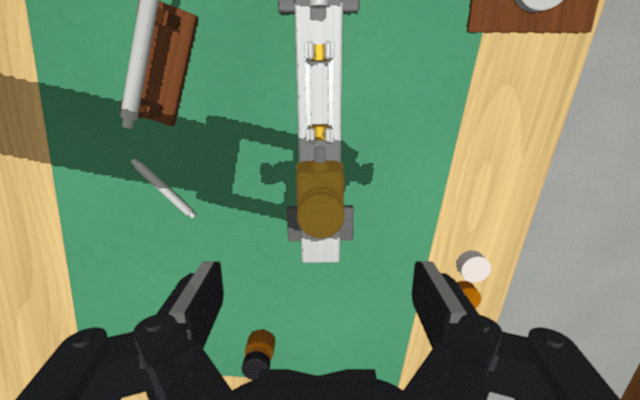

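The wrist view shows the lathe upright in the picture: knob top centre at about (320,214), V supports at (319,52) and (319,132), tail nose at (319,154), and the arbor at upper left.

Run:
```python
from h import *
KT=(cal('wrist')[0],np.load('w1T.npy'),{})
k=pix2('w',320.5,215,.144,KT);a=pix2('w',319,51,.078,KT);b=pix2('w',319.5,132,.078,KT)
print(k,a,b,np.linalg.norm(a-b),(a+b)/2)
e=pix2('w',320.5,262,.035,KT);print('bedend',e)
r=(a+b)/2
for P in(a,b,r):print(np.degrees(np.arctan2(-(P-k)[0],(P-k)[1])),np.linalg.norm((P-k)[:2]))
o=get_obs();print(R.from_rotvec(o['tool_rot']).as_matrix().round(3))
```

```text
[ 0.650543   -0.04018658  0.144     ] [0.63464663 0.101182   0.078     ] [0.64320959 0.02487308 0.078     ] 0.07678785702307551 [0.63892811 0.06302754 0.078     ]
bedend [ 0.6634115  -0.15042122  0.035     ]
6.415746175054804 0.142259516084281
6.431137830485997 0.06547166343781267
6.420597239220483 0.10386558895214014
[[-0.104  0.995  0.   ]
 [ 0.995  0.104 -0.   ]
 [-0.     0.    -1.   ]]
```

```bash
python3 -m crank '[{"offset":[-0.0295,0.003,0.1],"twist":[0,0,-0.4]},{"offset":[-0.0295,0.003,0.12],"twist":[0,0,-0.4]},{"offset":[-0.0295,0.003,0.168],"twist":[0,0,-0.4]},{"offset":[-0.0295,0.003,0.168],"twist":[0,0,-0.4]},{"offset":[-0.0295,0.003,0.168],"twist":[0,0,-0.4]}]' 1 && python3 -m crank '[{"offset":[0,0,0],"twist":[0,0,0]},{"offset":[0,0,0],"twist":[0,0,0]},{"offset":[0,0,0],"twist":[0,0,0]},{"offset":[0,0,0],"twist":[0,0,0]},{"offset":[0,0,0],"twist":[0,0,0]}]' 0.3 50
```

```text
t: 4.3
tool_pos: [0.6526, -0.0399, 0.1158]
tool_rot: [2.091, 2.341, 0.003]
contact_force: [0.2, -0.2, 1.0]
opening: 0.0854
grip_force: 0.0
t: 4.92
tool_pos: [0.6505, -0.0399, 0.1159]
tool_rot: [-2.092, -2.342, 0.003]
contact_force: [-8.4, -0.6, 8.4]
opening: 0.0426
grip_force: 50.9
```

```bash
python3 -m crank '[{"offset":[-0.006,-0.002,0],"twist":[0,0,0]},{"offset":[-0.014,-0.002,0],"twist":[0,0,0]},{"offset":[-0.014,-0.002,0],"twist":[0,0,0]}]'
```

```text
t: 5.3
tool_pos: [0.652, -0.0548, 0.1159]
tool_rot: [2.091, 2.34, 0.001]
contact_force: [-1.3, -0.8, 5.6]
opening: 0.0425
grip_force: 50.6
```

```bash
python3 -m crank '[{"offset":[-0.02,0,0],"twist":[0,0,0]},{"offset":[-0.04,0,0],"twist":[0,0,0]},{"offset":[-0.052,0,0],"twist":[0,0,0]},{"offset":[-0.056,0,0],"twist":[0,0,0]},{"offset":[-0.058,0,0],"twist":[0,0,0]},{"offset":[-0.058,0,0],"twist":[0,0,0]}]'
```

```text
t: 6.05
tool_pos: [0.6583, -0.1096, 0.1159]
tool_rot: [-2.092, -2.343, -0.006]
contact_force: [-2.2, 7.1, 8.6]
opening: 0.0425
grip_force: 50.8
```

```bash
python3 -m crank '[{"offset":[0,0,0],"twist":[0,0,0]},{"offset":[0,0,0],"twist":[0,0,0]},{"offset":[0,0,0],"twist":[0,0,0]},{"offset":[0,0,-0.06],"twist":[0,0,0]},{"offset":[0,0,-0.12],"twist":[0,0,0]},{"offset":[0.202,-0.187,-0.12],"twist":[0,0,20.5]},{"offset":[0.202,-0.187,-0.12],"twist":[0,0,20.5]},{"offset":[0.202,-0.187,-0.12],"twist":[0,0,20.5]},{"offset":[0.202,-0.187,-0.12],"twist":[0,0,20.5]},{"offset":[0.202,-0.187,-0.12],"twist":[0,0,20.5]},{"offset":[0.202,-0.187,-0.12],"twist":[0,0,20.5]},{"offset":[0.202,-0.187,-0.12],"twist":[0,0,20.5]}]' 1
python3 - <<'E'
from h import *
o=get_obs();print(o['contact_force'],o['dq'].round(3))
KT=cal('wrist'); im=get_image('wrist'); cv2.imwrite('pics/w2.png',im[...,::-1])
np.save('w2T.npy',KT[1])
print(KT[1][:3,3],R.from_rotvec(o['tool_rot']).as_matrix().round(4))
for d in cut_out('arbor_center','wrist')[:3]:
    ys,xs=np.nonzero(d['region']); P=np.array([pix2('wrist',x,y,.055,KT)[:2] for x,y in zip(xs,ys)])
    m=P.mean(0);w,v=np.linalg.eigh(np.cov((P-m).T)); s=(P-m)@v; print(d['confidence'],d['rect'],m,m+v@((s.max(0)+s.min(0))/2),v[:,1],np.ptp(s,axis=0))
E
```

```text
t: 7.55
tool_pos: [0.4494, 0.0679, 0.2335]
tool_rot: [2.476, 1.932, 0.0]
contact_force: [0.3, -0.7, -1.0]
opening: 0.0853
grip_force: 0.0
[ 0.2851504  -0.7204029  -1.00649866] [-0.013  0.016 -0.011 -0.001  0.002  0.002]
[0.46926922 0.14969687 0.37592758] [[ 2.432e-01  9.700e-01  6.000e-04]
 [ 9.700e-01 -2.432e-01 -4.000e-04]
 [-2.000e-04  7.000e-04 -1.000e+00]]
0.9 [316.7, 156.1, 19.4, 154.3] [0.45303729 0.08383882] [0.45156614 0.07791479] [0.24225866 0.9702117 ] [0.01707244 0.15209558]
0.72 [180.0, 122.8, 92.8, 20.5] [0.33469272 0.14783428] [0.33524938 0.14779613] [-0.9913107   0.13154126] [0.0107663  0.09235191]
0.64 [344.9, 270.1, 70.7, 33.9] [ 0.45005856 -0.04855636] [ 0.45118278 -0.04994682] [-0.7377836  0.6750373] [0.0121461  0.09049951]
```

View pics/w2.png

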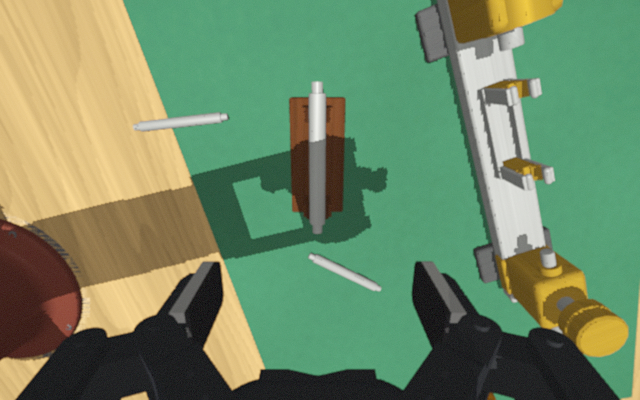

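The arbor stands upright in the view, from (317,80) to (317,234). It measures 152 x 17 mm, far larger than the two ~92 mm rods at (180,122) and (345,270), which confirms the choice. The tailstock is fully back.

```bash
python3 -m crank '[{"offset":[0.0107,-0.0004,0.06],"twist":[0,0,0]},{"offset":[0.0107,-0.0004,0.12],"twist":[0,0,0]},{"offset":[0.0107,-0.0004,0.165],"twist":[0,0,0]},{"offset":[0.0107,-0.0004,0.197],"twist":[0,0,0]},{"offset":[0.0107,-0.0004,0.197],"twist":[0,0,0]},{"offset":[0.0107,-0.0004,0.197],"twist":[0,0,0]}]' 1 && python3 -m crank '[{"offset":[0,0,0],"twist":[0,0,0]},{"offset":[0,0,0],"twist":[0,0,0]},{"offset":[0,0,0],"twist":[0,0,0]},{"offset":[0,0,0],"twist":[0,0,0]},{"offset":[0,0,0],"twist":[0,0,0]},{"offset":[0,0,0],"twist":[0,0,0]}]' 0 90
```

```text
t: 8.4
tool_pos: [0.4525, 0.0785, 0.0376]
tool_rot: [2.476, 1.931, 0.002]
contact_force: [0.2, -0.0, 0.2]
opening: 0.0851
grip_force: 0.0
t: 9.15
tool_pos: [0.4519, 0.0787, 0.037]
tool_rot: [2.475, 1.932, 0.002]
contact_force: [1.8, -0.6, 2.8]
opening: 0.0136
grip_force: 87.7
```

```bash
python3 -m crank '[{"offset":[0,0,-0.03],"twist":[0,0,0]},{"offset":[0,0,-0.08],"twist":[0,0,0]},{"offset":[0,0,-0.13],"twist":[0,0,0]},{"offset":[0.0272,0.1865,-0.13],"twist":[0,0,-20.4]},{"offset":[0.0272,0.1865,-0.13],"twist":[0,0,-20.4]},{"offset":[0.0272,0.1865,-0.13],"twist":[0,0,-20.4]},{"offset":[0.0272,0.1865,-0.13],"twist":[0,0,-20.4]},{"offset":[0.0272,0.1865,-0.13],"twist":[0,0,-20.4]},{"offset":[0.0272,0.1865,-0.13],"twist":[0,0,-20.4]},{"offset":[0.0272,0.1865,-0.13],"twist":[0,0,-20.4]}]'
python3 - <<'E'
from h import *
o=get_obs();print(o['contact_force'],o['opening'])
KT=cal('wrist'); im=get_image('wrist'); cv2.imwrite('pics/w3.png',im[...,::-1])
np.save('w3T.npy',KT[1]); print(R.from_rotvec(o['tool_rot']).as_matrix().round(4))
E
```

```text
t: 10.4
tool_pos: [0.6378, 0.0602, 0.1671]
tool_rot: [2.094, 2.341, 0.001]
contact_force: [0.0, 0.4, -1.9]
opening: 0.0134
grip_force: 88.7
[ 0.04496166  0.40826767 -1.9133448 ] 0.013403974032883086
[[-1.109e-01  9.938e-01  9.000e-04]
 [ 9.938e-01  1.109e-01  1.000e-04]
 [-0.000e+00  9.000e-04 -1.000e+00]]
```

View pics/w3.png

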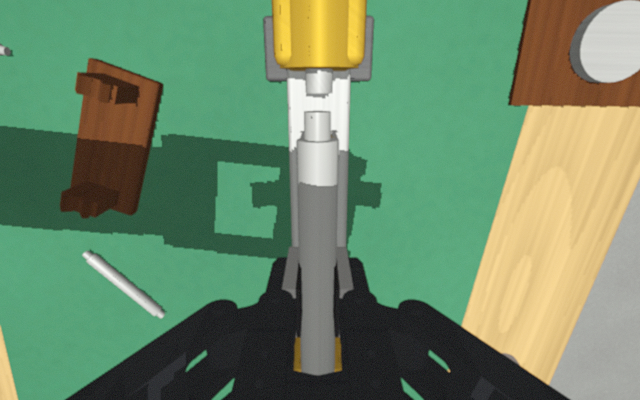

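```bash
python3 - <<'E'
from h import *
T=np.load('w3T.npy');KT=(cal('wrist')[0],T,{}); print(T[:3,3])
u=np.array([-.1109,.9938]);n=np.array([.9938,.1109]); tcp=np.array(get_obs()['tool_pos'][:2])
g=lambda c,r,z:(lambda p:(((p-tcp)@u*1e3).round(1),((p-tcp)@n*1e3).round(1)))(pix2('w',c,r,z,KT)[:2])
print('bar end',g(317,112,.19),'bar mid sides row150',g(299,150,.185),g(338,150,.185),'row360',g(301,360,.185),g(335,360,.185))
print('nose end',g(318.5,96,.085),'sides',g(306,85,.08),g(331.5,85,.08),'bed sides',g(289,100,.035),g(350.5,100,.035),'headblock',g(274,62,.11),g(366,62,.11))
E
python3 - <<'E'
import cv2
im=cv2.imread('pics/w3.png')[50:170,240:400];cv2.imwrite('pics/w3c.png',cv2.resize(im,None,fx=5,fy=5,interpolation=2))
E
```

```text
[0.6282324  0.14396797 0.3095445 ]
bar end (np.float64(74.9), np.float64(-0.2)) bar mid sides row150 (np.float64(60.6), np.float64(-7.0)) (np.float64(60.5), np.float64(7.7)) row360 (np.float64(-40.0), np.float64(-7.9)) (np.float64(-40.0), np.float64(8.3))
nose end (np.float64(76.7), np.float64(0.9)) sides (np.float64(83.4), np.float64(-7.3)) (np.float64(83.4), np.float64(9.4)) bed sides (np.float64(71.9), np.float64(-22.3)) (np.float64(71.9), np.float64(26.5)) headblock (np.float64(95.7), np.float64(-24.1)) (np.float64(95.7), np.float64(27.2))
```

View pics/w3c.png

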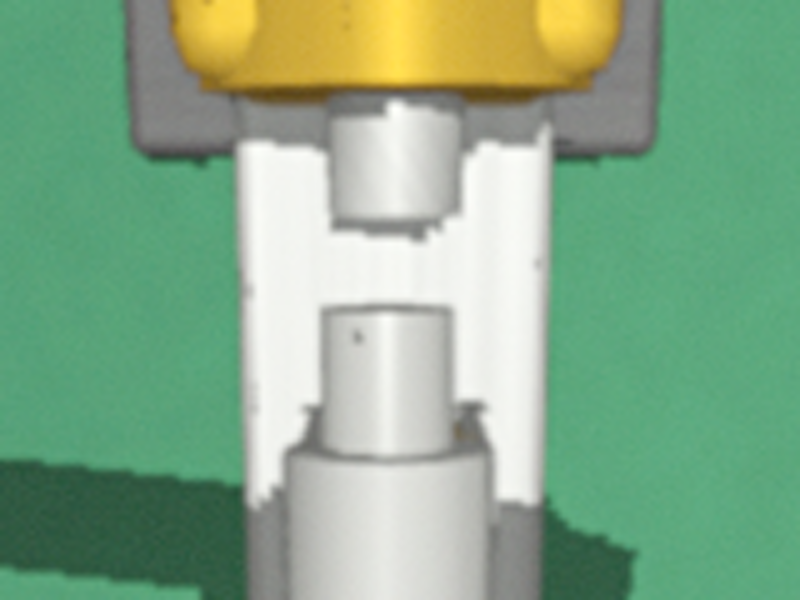

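```bash
python3 -m crank '[{"offset":[-0.0015,0.0012,0.04],"twist":[0,0,0]},{"offset":[-0.0015,0.0012,0.065],"twist":[0,0,0]},{"offset":[-0.0015,0.0012,0.08],"twist":[0,0,0]},{"offset":[-0.0015,0.0012,0.08],"twist":[0,0,0]}]' && python3 -m crank '[{"offset":[0,0,0.004],"twist":[0,0,0]},{"offset":[0,0,0.008],"twist":[0,0,0]},{"offset":[0,0,0.011],"twist":[0,0,0]},{"offset":[0,0,0.014],"twist":[0,0,0]},{"offset":[0,0,0.014],"twist":[0,0,0]}]'
```

```text
t: 10.95
tool_pos: [0.639, 0.0587, 0.0854]
tool_rot: [-2.094, -2.34, 0.002]
contact_force: [-0.0, -0.5, -3.2]
opening: 0.0133
grip_force: 88.7
t: 11.58
tool_pos: [0.6418, 0.0587, 0.0761]
tool_rot: [2.093, 2.339, 0.004]
contact_force: [-4.1, 0.4, 9.8]
opening: 0.0132
grip_force: 90.1
```

Run:
```python
from h import *
for i in range(3):
    o=get_obs();print(o['tool_pos'].round(4),o['contact_force'].round(1),o['wrist_torque'].round(2)); im=get_image('wrist')
print(R.from_rotvec(o['tool_rot']).as_matrix().round(4),o['t'])
cv2.imwrite('pics/w4.png',cv2.resize(im[:,200:440],None,fx=2,fy=1.5)[:600,:,::-1])
```

```text
[0.6418 0.0587 0.0761] [-4.1  0.4  9.8] [0.01 0.62 0.01]
[0.6417 0.0586 0.0761] [-3.9 -0.1 10.4] [ 0.06  0.67 -0.04]
[0.6417 0.0587 0.0761] [-5.4  0.9  9.5] [0.07 0.6  0.02]
[[-1.107e-01  9.938e-01  3.700e-03]
 [ 9.939e-01  1.107e-01  0.000e+00]
 [-4.000e-04  3.600e-03 -1.000e+00]] 11.675
```

View pics/w4.png

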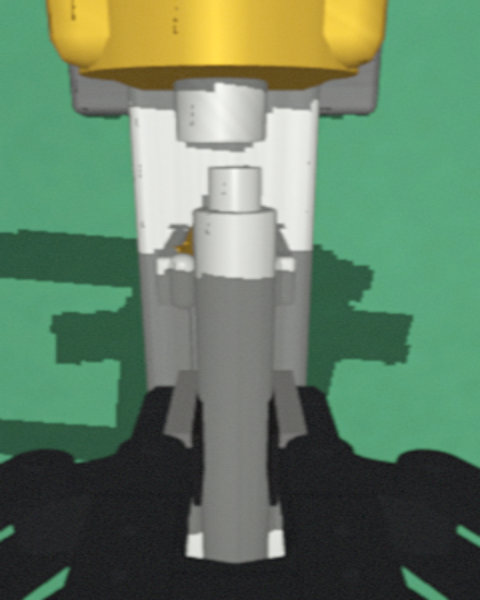

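The view shows the bar centred at column 235 and the nose at column 221 (2x scale), so the bar sits about 3 mm too far to +x, riding on one lip. I'll lift, re-measure and shift.

```bash
python3 -m crank '[{"offset":[0,0,-0.012],"twist":[0,0,0]},{"offset":[0,0,-0.012],"twist":[0,0,0]},{"offset":[0,0,-0.012],"twist":[0,0,0]},{"offset":[0,0,-0.012],"twist":[0,0,0]}]'
python3 - <<'E'
from h import *
o=get_obs();print(o['tool_pos'].round(4),o['contact_force'].round(1),o['wrist_torque'].round(2)); im=get_image('wrist')
g=im[:,:,:].astype(int).mean(2)
cv2.imwrite('pics/w5.png',cv2.resize(im[:,220:420],None,fx=3,fy=1.5)[:600,:,::-1])
E
```

```text
t: 12.22
tool_pos: [0.6394, 0.0585, 0.0835]
tool_rot: [-2.094, -2.34, 0.001]
contact_force: [0.4, 0.1, -2.6]
opening: 0.0131
grip_force: 88.9
[0.6394 0.0585 0.0835] [ 0.4  0.1 -2.6] [-0.02  0.   -0.02]
```

View pics/w5.png

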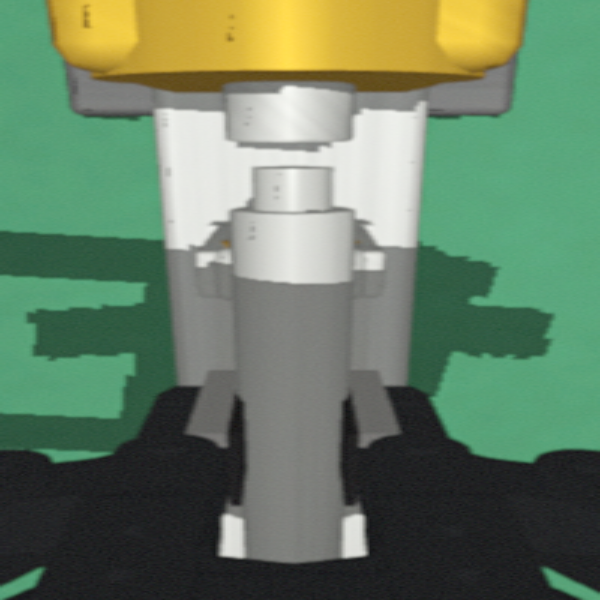

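Lifted, the bar is at column 293 with nose and lips at 289 (3x scale), about 0.6 mm to +x. I'll correct that and press.

```bash
python3 -m crank '[{"offset":[0,-0.0008,0.003],"twist":[0,0,0]},{"offset":[0,-0.0008,0.005],"twist":[0,0,0]},{"offset":[0,-0.0008,0.009],"twist":[0,0,0]},{"offset":[0,-0.0008,0.012],"twist":[0,0,0]},{"offset":[0,-0.0008,0.012],"twist":[0,0,0]}]'
```

```text
t: 12.9
tool_pos: [0.64, 0.0585, 0.0741]
tool_rot: [2.094, 2.34, 0.001]
contact_force: [-2.0, -0.1, 5.0]
opening: 0.0131
grip_force: 89.7
```

```bash
python3 -m crank '[{"offset":[0,-0.001,0.003],"twist":[0,0,0]},{"offset":[0,-0.001,0.006],"twist":[0,0,0]},{"offset":[0,-0.001,0.008],"twist":[0,0,0]},{"offset":[0,-0.001,0.008],"twist":[0,0,0]}]'
```

```text
t: 13.4
tool_pos: [0.639, 0.0584, 0.0652]
tool_rot: [2.094, 2.34, 0.002]
contact_force: [-0.3, -0.5, 1.0]
opening: 0.0131
grip_force: 89.3
```

```bash
python3 -m crank '[{"offset":[0,0,0.004],"twist":[0,0,0]},{"offset":[0,0,0.008],"twist":[0,0,0]},{"offset":[0,0,0.009],"twist":[0,0,0]},{"offset":[0,0,0.009],"twist":[0,0,0]}]'
```

```text
t: 13.9
tool_pos: [0.6393, 0.0586, 0.0617]
tool_rot: [2.094, 2.341, 0.0]
contact_force: [-14.4, 1.3, 28.6]
opening: 0.0134
grip_force: 92.6
```

```bash
python3 -m crank '[{"offset":[0,0,-0.006],"twist":[0,0,0]},{"offset":[0,0,-0.009],"twist":[0,0,0]},{"offset":[0,0,-0.009],"twist":[0,0,0]},{"offset":[0,0,-0.009],"twist":[0,0,0]}]'; python3 -m crank '[{"offset":[0,0,0],"twist":[0,0,0]},{"offset":[0,0,0],"twist":[0,0,0]},{"offset":[0,0,0],"twist":[0,0,0]},{"offset":[0,0,0],"twist":[0,0,0]},{"offset":[0,0,-0.06],"twist":[0,0,0]},{"offset":[0,0,-0.12],"twist":[0,0,0]},{"offset":[0,0,-0.16],"twist":[0,0,0]},{"offset":[0,0,-0.16],"twist":[0,0,0]},{"offset":[0,0,-0.16],"twist":[0,0,0]}]' 1
python3 - <<'E'
from h import *
o=get_obs();KT=cal('wrist');np.save('w6T.npy',KT[1]); im=get_image('wrist'); cv2.imwrite('pics/w6.png',cv2.resize(im[:,200:440],None,fx=2.5,fy=1.5)[:,:,::-1])
print(o['tool_pos'].round(4),R.from_rotvec(o['tool_rot']).as_matrix().round(4))
E
```

```text
t: 14.4
tool_pos: [0.639, 0.0586, 0.0621]
tool_rot: [2.094, 2.339, 0.004]
contact_force: [8.2, 1.5, -8.0]
opening: 0.0134
grip_force: 88.2
t: 15.52
tool_pos: [0.6377, 0.0584, 0.2236]
tool_rot: [-2.095, -2.34, 0.001]
contact_force: [0.4, 0.5, -0.9]
opening: 0.0854
grip_force: 0.0
[0.6377 0.0584 0.2236] [[-1.105e-01  9.939e-01 -1.000e-03]
 [ 9.939e-01  1.105e-01  0.000e+00]
 [ 1.000e-04 -1.000e-03 -1.000e+00]]
```

View pics/w6.png

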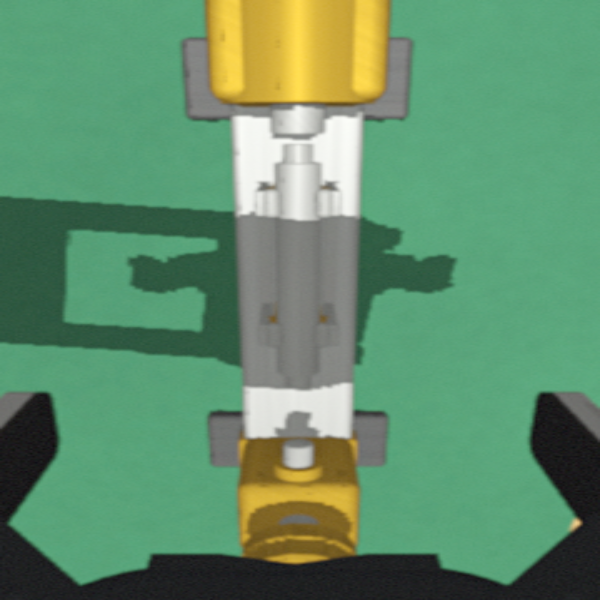

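The arbor sits between both jaw pairs, in line with the nose, with a gap of a few mm at (298,140). It also held against an 8 N upward pull before release, so it is snapped in. Next is the tailstock.

```bash
python3 -m crank '[{"offset":[-0.06,0.001,0],"twist":[0,0,0]},{"offset":[-0.12,0.002,0],"twist":[0,0,0]},{"offset":[-0.169,0.002,0],"twist":[0,0,0]},{"offset":[-0.169,0.002,0],"twist":[0,0,0]},{"offset":[-0.169,0.002,0.05],"twist":[0,0,0]},{"offset":[-0.169,0.002,0.09],"twist":[0,0,0]},{"offset":[-0.169,0.002,0.108],"twist":[0,0,0]},{"offset":[-0.169,0.002,0.108],"twist":[0,0,0]}]' 1; python3 -m crank '[{"offset":[0,0,0],"twist":[0,0,0]},{"offset":[0,0,0],"twist":[0,0,0]},{"offset":[0,0,0],"twist":[0,0,0]},{"offset":[0,0,0],"twist":[0,0,0]},{"offset":[0,0,0],"twist":[0,0,0]}]' 0.3 50
```

```text
t: 16.58
tool_pos: [0.6575, -0.1083, 0.1141]
tool_rot: [-2.092, -2.339, 0.003]
contact_force: [-0.5, -0.2, -0.0]
opening: 0.0855
grip_force: 0.0
t: 17.2
tool_pos: [0.6585, -0.1098, 0.119]
tool_rot: [-2.095, -2.341, 0.002]
contact_force: [-7.1, 0.1, 6.5]
opening: 0.0426
grip_force: 51.1
```

```bash
python3 -m crank '[{"offset":[0.01,0,0],"twist":[0,0,0]},{"offset":[0.025,0,0],"twist":[0,0,0]},{"offset":[0.036,0,0],"twist":[0,0,0]},{"offset":[0.041,0,0],"twist":[0,0,0]},{"offset":[0.041,0,0],"twist":[0,0,0]}]'; python3 -m crank '[{"offset":[0.002,0,0],"twist":[0,0,0]},{"offset":[0.004,0,0],"twist":[0,0,0]},{"offset":[0.005,0,0],"twist":[0,0,0]},{"offset":[0.005,0,0],"twist":[0,0,0]}]'
```

```text
t: 17.82
tool_pos: [0.6538, -0.0687, 0.119]
tool_rot: [-2.095, -2.341, 0.002]
contact_force: [-8.3, 0.9, 8.9]
opening: 0.0423
grip_force: 51.1
t: 18.32
tool_pos: [0.6535, -0.0662, 0.119]
tool_rot: [2.094, 2.339, -0.006]
contact_force: [-6.2, -6.6, 7.1]
opening: 0.0423
grip_force: 51.1
```

```bash
python3 -m crank '[{"offset":[0.002,0,0],"twist":[0,0,0]},{"offset":[0.004,0,0],"twist":[0,0,0]},{"offset":[0.006,0,0],"twist":[0,0,0]},{"offset":[0.006,0,0],"twist":[0,0,0]}]'; python3 -m crank '[{"offset":[0.002,0,0],"twist":[0,0,0]},{"offset":[0.003,0,0],"twist":[0,0,0]},{"offset":[0.003,0,0],"twist":[0,0,0]},{"offset":[0.003,0,0],"twist":[0,0,0]}]'
```

```text
t: 18.82
tool_pos: [0.6531, -0.063, 0.119]
tool_rot: [2.091, 2.335, -0.011]
contact_force: [-4.9, -13.5, 4.5]
opening: 0.0425
grip_force: 50.8
t: 19.32
tool_pos: [0.6529, -0.0607, 0.119]
tool_rot: [2.091, 2.334, -0.012]
contact_force: [-4.9, -15.7, 4.0]
opening: 0.0426
grip_force: 50.8
```

```bash
python3 -m crank '[{"offset":[0.002,0,0],"twist":[0,0,0]},{"offset":[0.003,0,0],"twist":[0,0,0]},{"offset":[0.003,0,0],"twist":[0,0,0]},{"offset":[0.003,0,0],"twist":[0,0,0]}]'
python3 - <<'E'
from h import *
o=get_obs();KT=cal('wrist');im=get_image('wrist'); cv2.imwrite('pics/w7.png',cv2.resize(im[:200,220:420],None,fx=4,fy=3)[:,:,::-1])
print(o['tool_pos'].round(4),o['contact_force'])
E
```

```text
t: 19.82
tool_pos: [0.6529, -0.0604, 0.119]
tool_rot: [2.089, 2.331, -0.017]
contact_force: [-4.6, -22.0, 2.5]
opening: 0.0424
grip_force: 50.6
[ 0.6529 -0.0604  0.119 ] [ -4.64762269 -21.96174001   2.52337732]
```

View pics/w7.png

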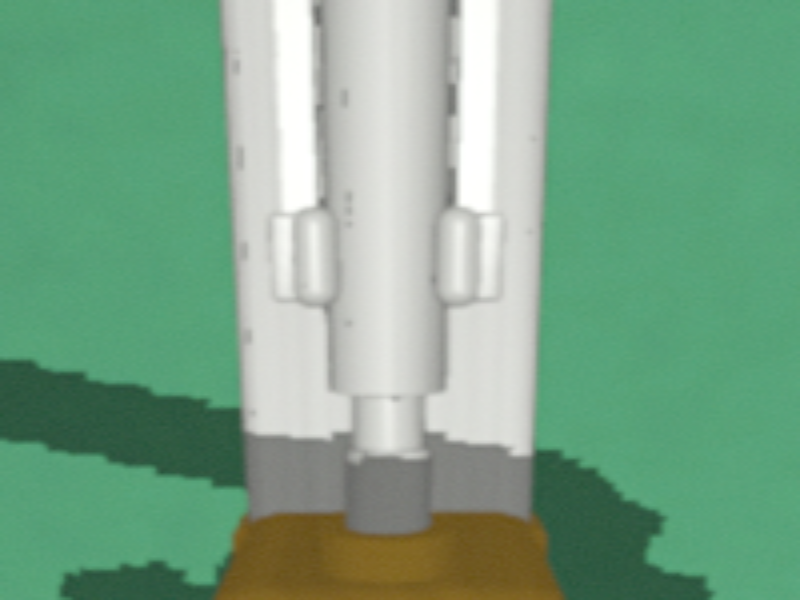

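The tail nose meets the arbor's pivot at (390,455), the lips close over the bar, and motion stopped at about 0.0206 travel under 22 N, so it is snug. I'll take off the push and let go.

```bash
python3 -m crank '[{"offset":[-0.003,0,0],"twist":[0,0,0]},{"offset":[-0.005,0,0],"twist":[0,0,0]},{"offset":[-0.005,0,0],"twist":[0,0,0]}]'
```

```text
t: 20.25
tool_pos: [0.6529, -0.0608, 0.119]
tool_rot: [2.093, 2.336, -0.008]
contact_force: [-6.0, -10.0, 5.6]
opening: 0.042
grip_force: 51.0
```

```bash
python3 -m crank '[{"offset":[-0.002,0,0],"twist":[0,0,0]},{"offset":[-0.002,0,0],"twist":[0,0,0]}]'; python3 -m crank '[{"offset":[0,0,0],"twist":[0,0,0]},{"offset":[0,0,0],"twist":[0,0,0]},{"offset":[0,0,0],"twist":[0,0,0]},{"offset":[0,0,0],"twist":[0,0,0]},{"offset":[0,0,-0.05],"twist":[0,0,0]},{"offset":[0,0,-0.11],"twist":[0,0,0]},{"offset":[0.03,0,-0.13],"twist":[0,0,0]},{"offset":[0.03,0,-0.13],"twist":[0,0,0]},{"offset":[0.03,0,-0.13],"twist":[0,0,0]}]' 1
python3 - <<'E'
from h import *
im=get_image('wrist'); cv2.imwrite('pics/w8.png',cv2.resize(im[:280,220:420],None,fx=3,fy=2.1)[:,:,::-1])
E
```

```text
t: 20.5
tool_pos: [0.6529, -0.061, 0.119]
tool_rot: [2.094, 2.339, -0.005]
contact_force: [-6.6, -4.9, 7.1]
opening: 0.0426
grip_force: 51.1
t: 21.62
tool_pos: [0.6493, -0.029, 0.2448]
tool_rot: [-2.094, -2.34, 0.002]
contact_force: [-0.4, -0.5, -0.7]
opening: 0.0854
grip_force: 0.0
```

View pics/w8.png

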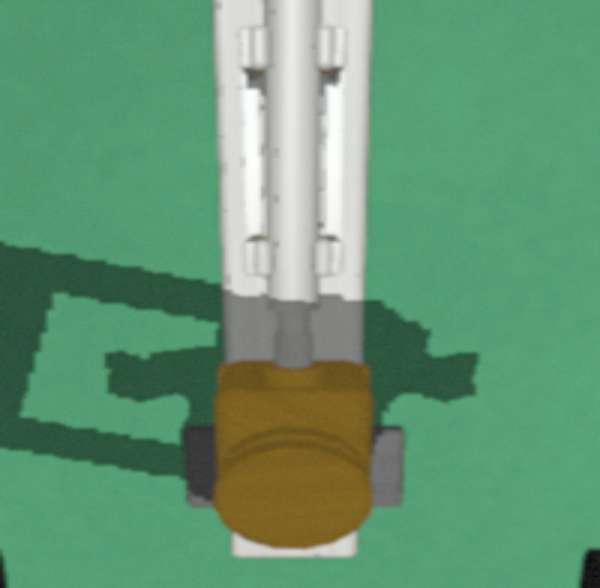

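The tail nose is still against the arbor at (293,330), the arbor sits in both jaw pairs, and the robot is clear. I'll hand in.

```bash
python3 -c "
from station import *
print(finish_job())"
```

```text
the job is handed in; nothing more can be done
None
```

I handed the job in at about 21.6 s: the arbor is snapped into the clamp and the tailstock is pushed up against it (stopped firm at about 0.021 m travel) and let go. The last picture didn't show the headstock end, so I judged contact there from where the tailstock stopped.

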